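# Press the T-nut home, then be the third hand at the binding fixture

### The arm

A 6-joint arm with a two-finger parallel gripper is mounted at the origin on the work surface. World frame = base frame: x ahead of the robot, y to its left, z up, the work surface at z = 0. Lengths are in m, angles in rad, forces in N, time in s.
With the tool pointing down it reaches from about 0.375 to 0.9 m from the base axis. Payload 3.1 kg.
Tool frame: the origin (TCP) lies midway between the tips of the shut fingers; the grasp point (between the pads) lies 19 mm behind it; z points along the fingers, y is the direction in which the jaws open and shut (so a half turn about z gives the same grasp; the last joint's range is limited). The gripper opens to 85 mm and grips with 20 to 120 N. Pads are 22 mm wide; open, the fingers measure 114 mm over their backs; the gripper's body (76 mm by 85 mm) begins 54 mm behind the grasp point. The pads swing forward as they close: fully open they stand 13 mm farther back than shut.
Start: joints at [-1.351, 0.527, 1.433, -0, 1.181, -0.178], TCP at [0.243, -0.576, 0.231] pointing down, gripper open.
Joint ranges: [-3.08, 3.08], [-0.75, 2.2], [0.22, 2.44], [-1.43, 4.57], [0, 2.65], [-2.85, 2.85]. Speed limits (rad/s): [2.79, 2.79, 3.14, 3.14, 3.14, 3.14].

### API

Orientations are given as a unit quaternion [w, x, y, z].
In Python, from station import arm, fingers, get_obs, viewer gives the robot as it stands. Calls block until the motion is done:
- arm.reach(position, orientation): joint-space move of the TCP to a pose.
- arm.move_linear(position, frame=None, max_speed=0.15): straight line of the TCP; frame=None keeps the orientation; max_speed is the mean speed in m/s.
- arm.set_joints(angles): joint-space move.
- fingers.open_gripper() and fingers.grasp(): open the fingers fully, or close them until they stop; the grip force is fixed at half the most.
- arm.wait(seconds).
- arm.solve_ik(position, orientation): joint angles nearest the present ones, or None.
- get_obs(): the state.
- viewer.camera(name): name is "scene" or "top" or "wrist"; returns a dict with "color" (420x560x3 uint8, blue, green, red), "depth" (420x560 float32, m along the optical axis (not along the pixel's ray), 0 where there is no reading), "camera_matrix" (3x3 intrinsics, pixels), "R" (3x3) and "t" (3): a world point X has camera coordinates R X + t. Camera axes: x right, y down, z forward; pixel columns grow to the right and rows downward; lengths in m; the calibration is good to about 2 mm. A picture is of the moment at which its call begins.
A pose or a line that the arm cannot do raises arm.IKError and nothing moves.
- arm.job_done(): hands the job in, once; it reports no verdict.
The state is a dict: "time": time; "q": joint angles; "joint_vel": joint speeds; "effort": joint torques, N m; "position": TCP position; "eef_rot": TCP orientation; "wrist_force": force on the tool from outside, world axes, zero at the start; "torque": the same for the moment, N m; "grip_width": opening from 0.0 (shut) to 1.0 (fully open).
Only numpy, scipy, OpenCV 4.12 (cv2) and the standard library are available. Lean on these libraries where they do the work, as an engineer would, in place of code of your own. Each camera call takes 0.05 s, during which the arm holds its last target. There are 200 camera calls.

### The job

Swing the bench press's sprung lever down to its stop so that the ram drives the brass T-nut fully home in the snowboard-binding base plate, and let the lever come all the way back up. Then draw the plate out, lay it flat on the fastening fixture and push its nut end squarely against the middle of the sprung fence with a steady 12 newtons or so, ready for a colleague to drive the screws. Finish while still holding the plate and pushing, without letting go, and leave the screwdriver, tape roll and jar where they are.

Things in the scene. Friction and masses are not known exactly. Their poses are not given: they have to be found in the camera images.
- press: Grey fixed bench press, C frame. Origin on the bench under the vertical ram; z up. Base slab 12 mm thick, x -70 to 70, y -175 to 110 mm. Column at y 50 to 110. The throat opens to -y; the head (x -30 to 30, y -30 to 110, z 105 to 195 mm) overhangs. Ram: steel rod, 16 mm across, lower end 43 mm above the bench at rest, 25 mm at the end of its stroke.
- lever_hinge (a point): Hinge of the press's lever: 38 mm to -x and 35 mm to +y of the press's origin, 165 mm above the bench. Axes as the press's; the hinge axis runs along y and the lever reaches out towards -x.
- lever (a joint): Press lever, rad: 0 at rest (sloping 0.5 rad above level), 0.6 at its stop (0.1 rad below level). The ram goes down 30 mm per rad. A spring brings it back up; the handle takes about 5 N to start and 9 to 14 N near the stop with the nut going in.
- lever_knob (a point): Middle of the lever's black handle, a round cross-bar 28 mm across, 88 mm long, lying along the press's y axis, 140 mm from the hinge; 232 mm above the bench at rest, 151 mm at the stop. Push it down from above.
- plate_post (a point): Middle of the black square post (24 x 24 mm, 45 mm tall) on the loose base plate: grasp it here, fingers closing along the plate's y to stay clear of the press. 32.5 mm above the plate's underside; post top 22.5 mm higher. Axes: x along the plate to its nut end, z up. Plate: aluminium slab 180 x 60 x 10 mm, reaching 140 mm ahead of and 40 mm behind this point, 0.3 to 0.55 kg.
- plate_nose (a point): Middle of the plate's end face at its nut end, 5 mm above its underside; axes as the post's. At the start the plate lies on the press's base with the nut under the ram and its x about along the press's +y: draw it out along its own -x by 70 mm or more before lifting it.
- nut (a joint): Brass T-nut in the plate, 25 mm behind the nose, flange 20 mm across, 4 mm thick: depth pressed in, m. 0 to 0.001 at the start (standing 5 mm proud), 0.005 fully home, flange on the plate. Resists with about 15 N and stays where it is pressed.
- fixture: Dark steel fastening fixture, fixed. Origin on the bench under the bed's centre; x is the direction to press, z up. Flat bed 300 (x) by 140 mm (y), top 12 mm above the bench. Near its +x end the sprung fence stands across it, and behind that a fixed steel block, x 112 to 138, 57 mm high. With the plate on the bed the post's middle is 44.5 mm above the bench.
- fence (a joint): How far the sprung fence is pushed back along the fixture's +x, m: 0 at rest, 0.025 at its hard stop. Its spring pushes with 3.5 N at 0 plus 0.7 N per mm (10 mm: 10.5 N), so a push of 12 N stands at about 12 mm.
- fence_face (a point): Middle of the fence's front face, 5 mm above the bed, where the plate's nut end is pressed; moves with the fence (at rest 60 mm to +x of the fixture's origin). Fence: aluminium bar 120 mm wide, 40 mm tall, 12 mm thick. Axes as the fixture's.
- screwdriver_grip (a point): Screwdriver lying on the bench, middle of its grip; leave it alone.
- tape: Tape roll lying flat on the bench, 90 mm across, 24 mm tall, origin under its centre; leave it alone.
- jar: Glass jar with a blue cap, 60 mm across, 80 mm tall, origin under its centre; leave it alone.
Not all that is in view belongs to the job. Of the things that look like the part that bears plate_post, the smallest one is meant.

How it is judged:
By the outcome, as a careful person would: the job done as asked, in the order asked, and still so for the second after the job is handed in, while the arm keeps its last pose, push and grip.
It also fails if it takes over 64 s, if anything falls off the work surface, if the arm or the gripper's body presses on something with over 40 N, if the wrist force passes 120 N, or if a joint passes its speed limit or range.

## Working session

There is one attempt and no reset: what is moved stays moved. The work goes in short steps, each a Python script; the robot and the scene stay as the last script left them, time stands still between calls to the robot, and variables do not carry over. Pictures are saved under pics/ and viewed, about 8 in all and at most 12, crops included, and the job is handed in when it is done.

```bash
mkdir -p pics; ls; python3 - <<'E'
from station import arm,fingers,get_obs,viewer
import cv2,numpy as np,pickle
for n in("scene","top"):
    d=viewer.camera(n); cv2.imwrite(f"pics/{n}0.png",d["color"]); pickle.dump(d,open(f"{n}0.pkl","wb"))
    print(n,d["camera_matrix"].tolist(),(-d["R"].T@d["t"]).round(3),d["R"].round(3).tolist())
print(get_obs())
E
```

```text
pics
scene [[496.40448944066935, 0.0, 284.55079868795826], [0.0, 496.40448944066935, 205.9676780644989], [0.0, 0.0, 1.0]] [0.924 0.542 1.026] [[-0.81, 0.586, 0.007], [0.437, 0.612, -0.659], [-0.391, -0.531, -0.752]]
top [[483.9807252086651, 0.0, 271.9715638186244], [0.0, 483.9807252086651, 205.46572130779873], [0.0, 0.0, 1.0]] [ 0.379 -0.049  1.595] [[-0.014, -1.0, 0.015], [-0.997, 0.013, -0.072], [0.072, -0.016, -0.997]]
{'time': 0.1, 'q': array([-1.35052077e+00,  5.28409701e-01,  1.43375498e+00,  1.82368310e-06,
        1.18143195e+00, -1.78505527e-01]), 'joint_vel': array([ 3.64230933e-05, -7.03413839e-04, -3.80827423e-03,  4.17188278e-04,
       -2.02201678e-03,  5.67136620e-04]), 'effort': array([-6.41978422e-04, -4.43305957e+01, -1.78586018e+01, -3.03326615e-04,
        3.85988955e-03,  3.55275404e-06]), 'position': array([ 0.24256627, -0.57531146,  0.23041517]), 'eef_rot': array([-1.00178914e-03,  9.80187053e-01,  1.98071545e-01, -2.00819958e-05]), 'wrist_force': array([0.07077314, 0.92632457, 0.23367015]), 'torque': array([-0.00937645, -0.00586289,  0.06937346]), 'grip_width': 1.0015003571035865}
```

View pics/scene0.png

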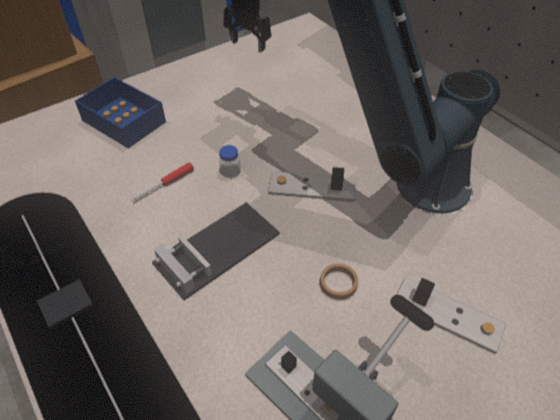

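View pics/top0.png

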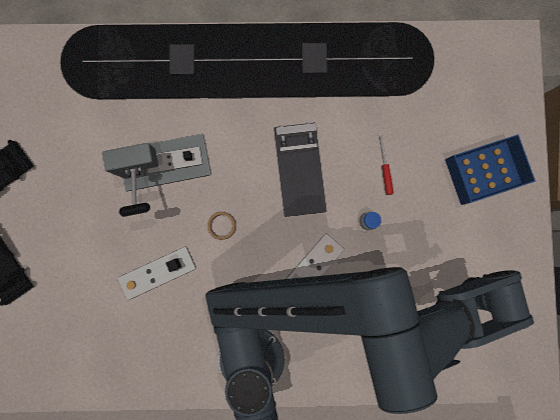

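The pictures show the press at top (105–210, 135–190) with its plate's post at top (188,156). The fixture is at (275–325, 123–215), and there are two decoy plates elsewhere. Next I'll fit rectangles to height bands in the depth image.

```bash
cat > h.py <<'E'
import numpy as np,cv2
def cloud(d):
    K=d["camera_matrix"];v,u=np.indices(d["depth"].shape);z=d["depth"].astype(float)
    c=np.stack([(u-K[0,2])*z/K[0,0],(v-K[1,2])*z/K[1,1],z],-1)
    P=(c-d["t"])@d["R"]; P[z==0]=np.nan
    return P
def blobs(P,lo,hi,roi,amin=20):
    m=((P[...,2]>lo)&(P[...,2]<hi)&(P[...,0]>roi[0])&(P[...,0]<roi[1])&(P[...,1]>roi[2])&(P[...,1]<roi[3])).astype(np.uint8)
    n,l,s,_=cv2.connectedComponentsWithStats(m)
    for i in range(1,n):
        if s[i,4]<amin: continue
        q=P[l==i]; r=cv2.minAreaRect((q[:,:2]*1000).astype(np.float32))
        print(s[i,4],"c",np.round(r[0],1),"size",np.round(r[1],1),"ang",round(r[2],1),"z",np.round(np.median(q[:,2]),4),"px",s[i,:4])
E
python3 - <<'E'
import pickle,numpy as np
from h import *
for n in("top","scene"):
    P=cloud(pickle.load(open(n+"0.pkl","rb")))
    print(n)
    roi=(0.3,0.9,-0.5,0.75)
    for nm,lo,hi,a in(("head",.185,.205,60),("knob",.215,.26,20),("post",.058,.073,20),("block/fence",.045,.063,30),("slab",.007,.016,200),("plate",.018,.026,60)):
        print(nm);blobs(P,lo,hi,roi,a)
E
```

```text
top
head
987 c [629.7 350.7] size [ 62.2 140.8] ang 10.6 z 0.1944 px [102 143  51  28]
knob
322 c [484.5 319.8] size [53.  86.4] ang 9.9 z 0.2423 px [118 196  32  21]
post
92 c [ 736.2 -141.6] size [ 24.9 104.7] ang 5.7 z 0.0602 px [276 124  33  10]
57 c [655.7 198.9] size [23.3 24.3] ang 9.4 z 0.0665 px [182 151   9   8]
44 c [307.3 242.1] size [31.1 31.8] ang 30.9 z 0.0708 px [165 259  14   9]
block/fence
322 c [ 739.2 -152.8] size [ 29.  129.7] ang 6.2 z 0.0568 px [276 123  40  13]
150 c [ 680.5 -159. ] size [ 16.1 119.8] ang 6.3 z 0.0523 px [279 143  38   8]
54 c [ 439.2 -373.5] size [58.4 33.6] ang 4.6 z 0.0529 px [361 211  12  19]
slab
363 c [878.  439.4] size [ 43.4 208.4] ang 0.1 z 0.0135 px [84 85 64 14]
263 c [875.   45.1] size [169.9  46.6] ang 89.9 z 0.0135 px [209  85  52  15]
2166 c [ 613.2 -165.3] size [300.1 143.9] ang 7.2 z 0.012 px [273 127  54  90]
1347 c [646.1 259.9] size [141.1 250.8] ang 10.5 z 0.0116 px [135 134  77  55]
516 c [ 327.2 -233.4] size [ 83.  132.7] ang 47.8 z 0.0126 px [299 233  45  32]
332 c [332.1 270. ] size [166.3  61.6] ang 89.2 z 0.0122 px [
[... 1830 characters left out ...]
430 c [654.2 226.3] size [141.3 176.3] ang 10.6 z 0.0123 px [245 330  79  90]
plate
159 c [ 576.1 -451.7] size [100.7  28. ] ang 5.2 z 0.0227 px [161 162  32  22]
68 c [ 880.5 -459.7] size [59.9 39.6] ang 87.3 z 0.019 px [ 63 208  20  17]
112 c [ 887.3 -376.1] size [74.5 40.5] ang 74.9 z 0.0191 px [ 72 228  20  22]
122 c [ 879.5 -299.2] size [ 40.4 101.3] ang 0.4 z 0.0191 px [ 81 249  32  21]
342 c [432.8  95.7] size [89.6 88.4] ang 32.9 z 0.0237 px [320 263  38  33]
140 c [ 879.5 -136.4] size [40.8 74.3] ang 0.0 z 0.019 px [110 294  27  29]
78 c [873.8 -38.4] size [53.  27.2] ang 69.8 z 0.0192 px [138 326  14  25]
1565 c [650.1 247.7] size [ 61.7 180.9] ang 8.8 z 0.0224 px [266 345  73  75]
```

```bash
cat >> h.py <<'E'
def down(yawdeg):
    a=np.radians(yawdeg)/2; return np.array([0,np.cos(a),np.sin(a),0])
def to_world(o,yawdeg,p):
    a=np.radians(yawdeg); return np.array([o[0]+p[0]*np.cos(a)-p[1]*np.sin(a),o[1]+p[0]*np.sin(a)+p[1]*np.cos(a),p[2]])
PRESS=(0.638,0.312);PY=10.6
def knob(q,up=0.014):
    return to_world(PRESS,PY,(-.038-.14*np.cos(.5-q),.035,.165+.14*np.sin(.5-q)+up))
E
python3 - <<'E'
from h import *
from station import arm,fingers,get_obs,viewer
fingers.grasp()
k=knob(0);print(k,get_obs()["time"])
arm.reach([k[0],k[1],.31],down(100.6))
o=get_obs();f0=o["wrist_force"];print(o["time"],o["position"],o["q"].round(2),f0)
d=viewer.camera("wrist");cv2.imwrite("pics/w1.png",d["color"])
print((-d["R"].T@d["t"]).round(3)); P=cloud(d)
m=P[...,2]>.225; m&=(P[...,2]<.26); q=P[m]
if len(q): print(cv2.minAreaRect((q[:,:2]*1000).astype(np.float32)),np.nanmax(q[:,2]))
E
```

```text
[0.47344519 0.31681204 0.24611958] 0.8667
4.1 [0.47395186 0.31617541 0.3098833 ] [ 0.39  0.37  1.47 -0.    1.3   0.21] [ 0.15247834 -0.04717367 -0.27904361]
[0.459 0.399 0.453]
((479.4634704589844, 322.0144348144531), (40.11030197143555, 79.93762969970703), 9.205291748046875) 0.2483358794776719
```

View pics/w1.png

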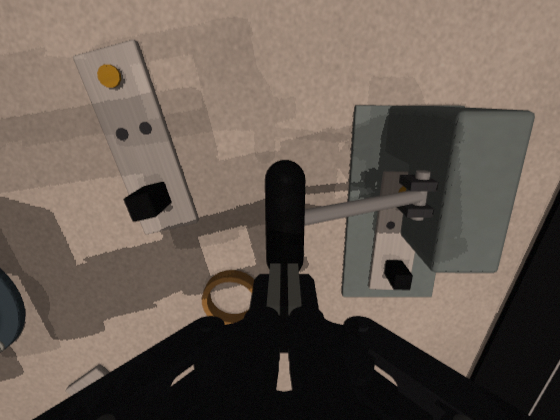

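The wrist view shows the shut fingers (285,270) centred on the handle bar, which spans (285,165–270). Pressing down along the lever's arc.

```bash
python3 - <<'E'
from h import *
from station import arm,fingers,get_obs,viewer
f0=get_obs()["wrist_force"]
def fz(): return (get_obs()["wrist_force"]-f0).round(1)
arm.move_linear(knob(0,.018),max_speed=.1);print(fz())
for q in (.1,.2,.3,.4,.5,.54,.57,.59,.605,.615,.625,.635,.645):
    arm.move_linear(knob(q),max_speed=.08 if q<.55 else .04); f=fz(); p=get_obs()["position"]
    print(q,f,(p-knob(q)).round(4)[2])
    if f[2]>28: break
arm.wait(.3);print(fz(),get_obs()["time"])
d=viewer.camera("scene");P=cloud(d);cv2.imwrite("pics/s2.png",d["color"][200:,200:])
E
```

```text
[-0.5  0.8  0.5]
0.1 [-3.3  1.   5. ] 0.0009
0.2 [-4.8  2.2  5.2] 0.0006
0.3 [-2.8  1.   5.3] 0.0006
0.4 [-3.2  1.8  5.7] 0.0007
0.5 [-4.5  2.6  5.4] 0.0008
0.54 [-5.8  1.7  6. ] 0.001
0.57 [-4.9  1.5  7.3] 0.0011
0.59 [-6.   1.3  8.3] 0.0011
0.605 [-7.   0.2 11.9] 0.0016
0.615 [-7.7  1.2 15.1] 0.0021
0.625 [-10.1  -0.1  20.5] 0.0031
0.635 [-11.5  -2.1  26.6] 0.0041
0.645 [-13.2  -1.4  34. ] 0.0052
[-13.4  -1.9  35. ] 8.8833
```

```bash
python3 - <<'E'
from h import *
from station import arm,fingers,get_obs,viewer
for q in (.6,.4,.2,0): arm.move_linear(knob(q),max_speed=.1)
k=knob(0);arm.move_linear([k[0]-.02,k[1],.32],max_speed=.15)
fingers.open_gripper()
post=(.657,.1992)
# over the fixture-free side: above the post
arm.reach([post[0],post[1],.20],down(98.8))
o=get_obs();print(o["time"],o["position"],o["q"].round(2))
d=viewer.camera("wrist");P=cloud(d);blobs(P,.058,.073,(.5,.8,.1,.3),50)
blobs(P,.015,.03,(.5,.8,.05,.4),300)
d2=viewer.camera("scene");P=cloud(d2);blobs(P,.215,.26,(.4,.6,.2,.4))
cv2.imwrite("pics/m3.png",np.hstack([d["color"][:,:],cv2.resize(d2["color"][270:420,230:450],None,fx=1,fy=1,dst=None) if 0 else np.pad(d2["color"][240:420,230:450],((0,240),(0,0),(0,0)))]))
E
```

```text
12.9583 [0.65642277 0.20019416 0.20084255] [ 0.13  0.64  1.3   0.    1.2  -0.02]
752 c [658.  198.4] size [23.9 24.1] ang 8.4 z 0.0672 px [272 186  28  29]
6579 c [654.5 220.3] size [ 60.1 125. ] ang 8.8 z 0.0224 px [254 100  64 126]
867 c [476.2 318.6] size [66.9 69.2] ang 53.6 z 0.242 px [390 294  44  41]
```

View pics/m3.png

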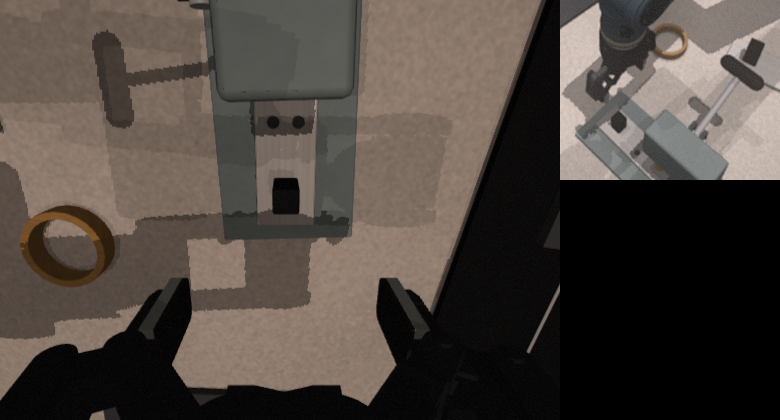

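The lever is back at its start position (knob reads the same) and the post is at (0.658, 0.1986). Grasping and drawing out.

```bash
python3 - <<'E'
from h import *
from station import arm,fingers,get_obs,viewer
p=np.array([.658,.1986]);yaw=8.8
arm.reach([*p,.12],down(90+yaw)); arm.move_linear([*p,.027],max_speed=.1)
o=get_obs();f0=o["wrist_force"];print(o["position"],f0.round(1))
fingers.grasp();o=get_obs();print(o["grip_width"],o["wrist_force"].round(1),o["position"])
a=np.radians(yaw); g=p+.11*np.array([np.sin(a),-np.cos(a)])
arm.move_linear([*g,.0275],max_speed=.1);o=get_obs();print(o["wrist_force"].round(1),o["position"])
arm.move_linear([*g,.13],max_speed=.12);o=get_obs();print(o["wrist_force"].round(1),o["position"],o["grip_width"],o["time"])
d=viewer.camera("wrist");cv2.imwrite("pics/w4.png",d["color"]);P=cloud(d)
import pickle;pickle.dump(d,open("w4.pkl","wb"))
blobs(P,.11,.135,(.5,.85,-.1,.4),300)
h=P[60:330,180:400,2];print(np.nanmax(h))
E
```

```text
[0.6587011  0.19873237 0.0277414 ] [-0.3 -0.9  0.5]
0.27304362830640444 [-0.4 -0.7  2.6] [0.65841545 0.19861198 0.02739284]
[ 0.7 -2.2  1.4] [0.67498136 0.08911069 0.02736395]
[-0.   0.4 -3.7] [0.67391407 0.08993758 0.12895839] 0.2754757527938583 17.3917
35924 c [665.  145.8] size [ 60.4 128.2] ang 8.8 z 0.1239 px [208   0 152 284]
0.1831001338204968
```

View pics/w4.png

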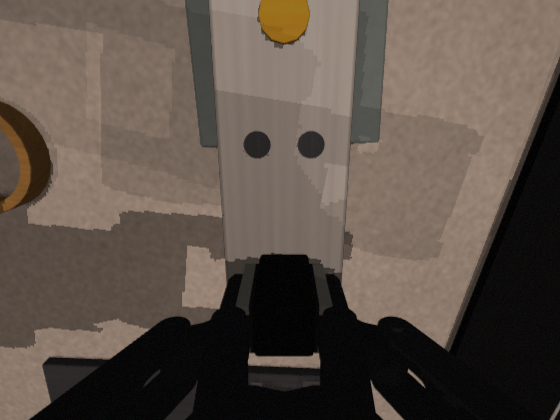

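The wrist view shows the plate held square, with the nut at (284,12). Next I'll check the flange height, and the plate's pitch and yaw in the hand.

```bash
python3 - <<'E'
from h import *
import pickle
from station import get_obs
d=pickle.load(open("w4.pkl","rb"));P=cloud(d);c=d["color"].astype(int)
nut=(c[...,2]-c[...,0]>80);nut[40:]=False;nut[:,:250]=False;nut[:,320:]=False
q=P[nut];print("nut z",np.nanmedian(q[:,2]),len(q), "plate beside",np.nanmedian(P[5:40,225:248,2]),np.nanmedian(P[5:40,320:345,2]))
s=P[5:240,225:345].reshape(-1,3);s=s[(s[:,2]>.118)&(s[:,2]<.128)]
A=np.c_[s[:,:2]-[.674,.09],np.ones(len(s))];co=np.linalg.lstsq(A,s[:,2],rcond=None)[0];print("slope x,y, z at post",co)
o=get_obs();w,x,y,z=o["eef_rot"];print("tool yaw",np.degrees(2*np.arctan2(y,x)),o["eef_rot"])
# edges of the plate: yaw
m=((P[...,2]>.115)&(P[...,2]<.13));r=[]
for v in range(5,220,5):
    u=np.where(m[v])[0]
    if len(u): r.append((P[v,u[1]],P[v,u[-2]]))
for k in (0,1):
    e=np.array([t[k] for t in r]);print("edge yaw",np.degrees(np.polyfit(e[:,1],-e[:,0],1)[0]))
E
```

```text
nut z 0.1277782194472816 1768 plate beside 0.12390486902865139 0.12380765236066082
slope x,y, z at post [-0.00438542  0.00522681  0.12361575]
tool yaw 98.8000752666484 [-0.00102668  0.65077314  0.75927106 -0.00085571]
edge yaw 8.9300678112855
edge yaw 8.792823122038365
```

The flange stands 3.9 mm above the plate, so the nut is home. Carrying the plate to the fixture.

```bash
cat >> h.py <<'E'
FIX=(.6135,-.1657);FY=6.1
E
python3 - <<'E'
from h import *
from station import arm,fingers,get_obs,viewer
t=to_world(FIX,FY,(-.105,0,.13)); arm.reach(t,down(FY))
t[2]=.085; arm.move_linear(t,max_speed=.12)
o=get_obs();print(o["time"],o["position"],o["wrist_force"].round(1),o["q"].round(2))
for n in("wrist","top","scene"):
    d=viewer.camera(n);P=cloud(d);print(n)
    if n=="wrist":cv2.imwrite("pics/w5.png",d["color"])
    blobs(P,.047,.055,(.6,.72,-.3,0),50);blobs(P,.0555,.063,(.7,.8,-.3,0),50);blobs(P,.007,.016,(.42,.8,-.3,-.05),300);blobs(P,.072,.086,(.42,.8,-.3,-.05),200)
E
```

```text
19.1667 [ 0.50957653 -0.1764037   0.08486634] [ 0.1  0.9 -3.3] [-0.54  0.63  1.77  0.    0.74  0.92]
wrist
10939 c [ 550.4 -115.9] size [180.5  26.8] ang 6.0 z 0.0124 px [164   0  62 279]
11753 c [ 562.1 -228.5] size [181.4  28.5] ang 5.9 z 0.0124 px [342   0  67 280]
35630 c [ 566.7 -170.8] size [127.5  60.3] ang 6.1 z 0.0799 px [208   0 152 283]
top
106 c [ 680.8 -158.6] size [ 17.6 119.8] ang 3.5 z 0.0514 px [279 143  38   8]
201 c [ 737.6 -153.1] size [ 25.3 128.8] ang 5.4 z 0.0586 px [276 123  40  12]
703 c [ 642.9 -162.7] size [240.7 142. ] ang 6.9 z 0.0118 px [272 127  50  73]
238 c [ 614.9 -165.2] size [67.8 60.2] ang 6.4 z 0.0802 px [290 155  21  23]
scene
197 c [ 680.2 -159. ] size [ 13.9 120.3] ang 5.4 z 0.052 px [178 235  32  34]
409 c [ 739.5 -152.5] size [ 25.2 131.1] ang 6.3 z 0.0577 px [154 244  39  40]
2730 c [ 614.4 -164.9] size [301.5 142.3] ang 5.9 z 0.0124 px [152 214 128  85]
1229 c [ 558.6 -170.6] size [182.1  64.6] ang 6.4 z 0.0808 px [197 201  71  45]
```

View pics/w5.png

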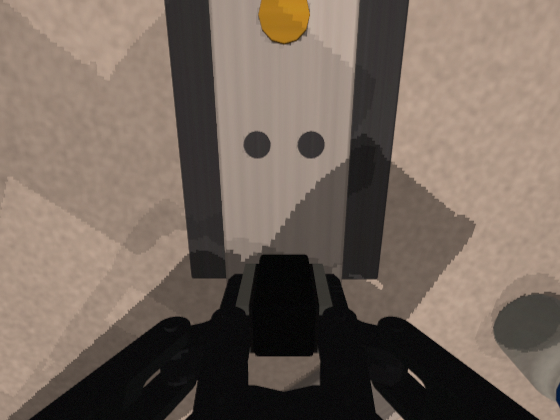

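The plate is parallel to the fixture (6.1°) and within about 1 mm of its centre line. Laying it down and pushing.

```bash
python3 - <<'E'
from h import *
from station import arm,fingers,get_obs,viewer
e=to_world((0,0),FY,(1,0,0));n=to_world((0,0),FY,(0,1,0))
def st(s):
    o=get_obs();f=o["wrist_force"];print(s,"fx %.1f fy %.1f fz %.1f"%(f@e,f@n,f[2]),"post x %.1f z %.1f"%(((o["position"]-[*FIX,0])@e)*1e3,o["position"][2]*1e3),round(o["time"],1));return f@e,f[2]
x=-.105;z=.032
arm.move_linear(to_world(FIX,FY,(x,0,z)),max_speed=.08);_,b=st("above")
while z>.024:
    z-=.001;arm.move_linear(to_world(FIX,FY,(x,0,z)),max_speed=.02);_,f=st("down %.3f"%z)
    if f-b>3: break
for x in (-.095,-.088,-.084,-.08,-.076,-.072):
    arm.move_linear(to_world(FIX,FY,(x,0,z)),max_speed=.03);st(x)
d=viewer.camera("scene")
P=cloud(d);blobs(P,.047,.055,(.6,.74,-.3,0),50)
d=viewer.camera("top");P=cloud(d);blobs(P,.047,.055,(.6,.74,-.3,0),50)
E
```

```text
above fx 0.5 fy -0.3 fz -3.0 post x -104.8 z 32.1 20.1
down 0.031 fx 0.2 fy -1.0 fz -3.1 post x -104.8 z 31.4 20.4
down 0.030 fx 1.5 fy -0.2 fz -2.9 post x -105.0 z 30.1 20.6
down 0.029 fx 0.6 fy 0.8 fz -3.2 post x -105.0 z 28.9 20.9
down 0.028 fx 0.6 fy -0.2 fz -3.7 post x -105.1 z 27.9 21.1
down 0.027 fx 0.1 fy 0.2 fz 1.6 post x -104.9 z 27.3 21.4
-0.095 fx -2.0 fy 0.7 fz 5.9 post x -94.8 z 27.3 21.9
-0.088 fx -3.8 fy -0.6 fz 6.6 post x -88.3 z 27.3 22.2
-0.084 fx -3.9 fy 1.0 fz 5.9 post x -84.4 z 27.3 22.5
-0.08 fx -4.1 fy -0.1 fz 5.7 post x -80.4 z 27.3 22.8
-0.076 fx -6.4 fy 0.1 fz 8.2 post x -77.5 z 27.3 23.1
-0.072 fx -11.4 fy -0.7 fz 10.0 post x -75.0 z 27.3 23.4
201 c [ 684.2 -157.8] size [ 15.2 122.9] ang 6.7 z 0.0521 px [177 235  32  35]
59 c [ 686.7 -187.7] size [17.1 60.9] ang 12.0 z 0.0521 px [297 141  20   8]
```

Friction on the bed is taking part of the push, so I'll ease the downward load a little and continue to about 12 mm of fence travel.

```bash
python3 - <<'E'
from h import *
from station import arm,fingers,get_obs,viewer
import pickle
e=to_world((0,0),FY,(1,0,0));n=to_world((0,0),FY,(0,1,0))
def st(s):
    fs=[]
    for _ in range(4): arm.wait(.05);o=get_obs();fs.append(o["wrist_force"])
    f=np.mean(fs,0);x=((o["position"]-[*FIX,0])@e);print(s,"fx %.1f fy %.1f fz %.1f"%(f@e,f@n,f[2]),"post x %.1f z %.1f"%(x*1e3,o["position"][2]*1e3),round(o["time"],1));return x
x=-.072;z=.0272
for i in range(14):
    x+=.0015
    arm.move_linear(to_world(FIX,FY,(x,0,z)),max_speed=.02)
    m=st("%.4f"%x)
    if m>-.0683: break
for nm in("scene","top"):
    d=viewer.camera(nm);pickle.dump(d,open(nm+"6.pkl","wb"));P=cloud(d);blobs(P,.047,.055,(.6,.74,-.3,0),50)
    if nm=="scene":
        cv2.imwrite("pics/s6.png",cv2.resize(d["color"][180:320,130:320],None,fx=4,fy=4))
        # fence top centre along fixture x, before vs now
    P0=cloud(pickle.load(open(nm+"0.pkl","rb")))
    for Q in(P0,P):
        l=(Q-[*FIX,0]);a=l@e;b=l@n;k=(Q[...,2]>.049)&(Q[...,2]<.055)&(a>.05)&(a<.1)&(abs(b)<.055)
        print(nm,"fence",(np.percentile(a[k],[3,50,97])*1e3).round(1), "tilt deg",np.degrees(np.polyfit(b[k],a[k],1)[0]).round(2))
E
```

```text
-0.0705 fx -12.3 fy -0.7 fz 9.8 post x -74.3 z 27.3 23.9
-0.0690 fx -13.8 fy -1.2 fz 10.9 post x -73.7 z 27.3 24.4
-0.0675 fx -15.0 fy -1.6 fz 11.8 post x -72.8 z 27.3 24.8
-0.0660 fx -17.4 fy -2.2 fz 12.4 post x -71.8 z 27.3 25.3
-0.0645 fx -18.5 fy -2.4 fz 13.3 post x -70.9 z 27.3 25.7
-0.0630 fx -18.5 fy -3.1 fz 13.8 post x -69.9 z 27.3 26.2
-0.0615 fx -19.5 fy -2.7 fz 14.3 post x -68.9 z 27.3 26.6
-0.0600 fx -21.0 fy -3.3 fz 15.3 post x -67.9 z 27.3 27.1
205 c [ 690.9 -157.4] size [ 13.1 121.8] ang 5.8 z 0.0525 px [174 237  33  34]
scene fence [61.1 67.9 73.3] tilt deg 0.46
scene fence [71.8 78.1 84. ] tilt deg 0.73
94 c [ 690.6 -156.9] size [ 14.7 116.8] ang 5.3 z 0.0519 px [279 140  37   8]
top fence [60.  66.8 72.8] tilt deg -0.49
top fence [70.5 77.3 90.8] tilt deg 0.98
```

View pics/s6.png

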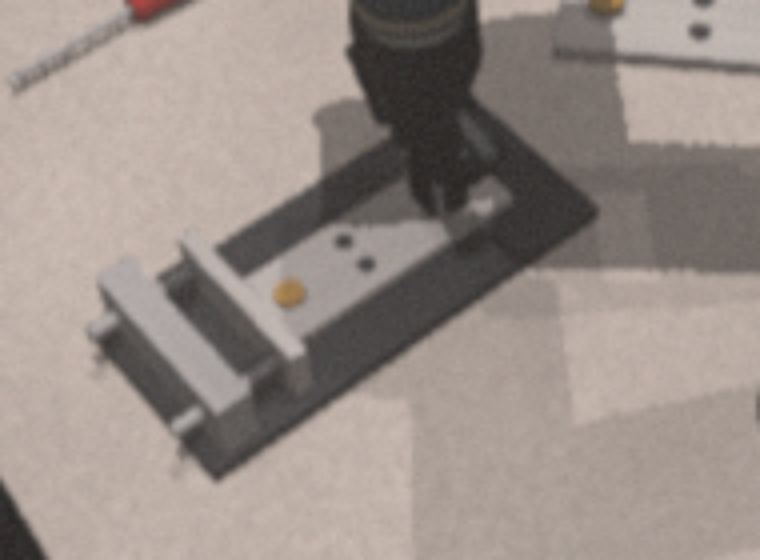

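The plate is flat and square, and the fence has gone back about 10.3 mm. However, the arm is pushing down with about 18 N, so I'll relax that and trim to 12 mm.

```bash
cat > trim.py <<'E'
from h import *
from station import arm,fingers,get_obs,viewer
import pickle
e=to_world((0,0),FY,(1,0,0));n=to_world((0,0),FY,(0,1,0))
def st(s):
    fs=[]
    for _ in range(4): arm.wait(.05);o=get_obs();fs.append(o["wrist_force"])
    f=np.mean(fs,0);x=((o["position"]-[*FIX,0])@e);print(s,"fx %.1f fy %.1f fz %.1f"%(f@e,f@n,f[2]),"post x %.1f z %.1f"%(x*1e3,o["position"][2]*1e3),round(o["time"],1),o["torque"].round(2));return x,f
def fence():
    for nm in("scene","top"):
        r=[]
        for Q in(cloud(pickle.load(open(nm+"0.pkl","rb"))),cloud(viewer.camera(nm))):
            l=(Q-[*FIX,0]);a=l@e;b=l@n;k=(Q[...,2]>.049)&(Q[...,2]<.055)&(a>.05)&(a<.095)&(abs(b)<.055)
            r.append(np.median(a[k])*1e3)
        print(nm,"fence moved %.1f mm"%(r[1]-r[0]))
E
python3 - <<'E'
from trim import *
x=-.060;z=.0272
for i in range(16):
    z+=.0004
    arm.move_linear(to_world(FIX,FY,(x,0,z)),max_speed=.02)
    m,f=st("z %.4f"%z)
    if f[2]<3: break
fence()
E
```

```text
z 0.0276 fx -19.5 fy -3.3 fz 12.3 post x -67.7 z 27.3 27.6 [-1.18  2.35 -0.41]
z 0.0280 fx -18.6 fy -3.5 fz 9.2 post x -67.4 z 27.3 28.1 [-1.18  2.23 -0.39]
z 0.0284 fx -17.7 fy -3.6 fz 6.7 post x -67.2 z 27.3 28.5 [-1.24  2.11 -0.41]
z 0.0288 fx -16.0 fy -3.3 fz 4.5 post x -67.0 z 27.5 29.0 [-1.17  2.02 -0.37]
z 0.0292 fx -15.1 fy -3.8 fz 2.9 post x -66.8 z 27.6 29.4 [-1.11  2.01 -0.37]
scene fence moved 11.3 mm
top fence moved 10.6 mm
```

```bash
python3 - <<'E'
from trim import *
arm.move_linear(to_world(FIX,FY,(-.0586,0,.0293)),max_speed=.02)
st("final");arm.wait(.5);st("final");fence()
o=get_obs();print("lateral mm",(o["position"]-[*FIX,0])@n*1e3,o["eef_rot"].round(4),"yaw",np.degrees(2*np.arctan2(o["eef_rot"][2],o["eef_rot"][1])),o["grip_width"])
d=viewer.camera("wrist");P=cloud(d);blobs(P,.018,.0255,(.45,.7,-.25,-.1),2000)
s=P[5:235,225:345].reshape(-1,3);s=s[(s[:,2]>.015)&(s[:,2]<.0252)]
A=np.c_[(s-[*FIX,0])@e,(s-[*FIX,0])@n,np.ones(len(s))];print("slopes, z",np.linalg.lstsq(A,s[:,2],rcond=None)[0])
d=viewer.camera("scene");P=cloud(d);blobs(P,.215,.26,(.4,.6,.2,.4));blobs(P,.018,.0245,(.5,.7,-.23,-.1),100)
cv2.imwrite("pics/s7.png",cv2.resize(d["color"][130:320,110:320],None,fx=3.6,fy=3.1))
E
```

```text
final fx -15.9 fy -4.0 fz 3.4 post x -65.8 z 27.7 30.0 [-1.19  2.14 -0.41]
final fx -15.8 fy -4.1 fz 3.5 post x -65.7 z 27.7 30.7 [-1.13  2.04 -0.38]
scene fence moved 12.4 mm
top fence moved 11.2 mm
lateral mm 1.4236853917776011 [-0.0022  0.9985  0.0533 -0.0073] yaw 6.113938925936539 0.2769418535383095
33880 c [ 604.6 -166.3] size [128.   60.4] ang 5.7 z 0.0226 px [210   0 154 286]
slopes, z [-0.0034555   0.00151983  0.02264294]
865 c [475.3 318.5] size [70.9 66.7] ang 58.4 z 0.2418 px [390 294  44  41]
826 c [ 592.6 -167. ] size [170.2  64.2] ang 6.1 z 0.0222 px [190 224  68  42]
```

View pics/s7.png

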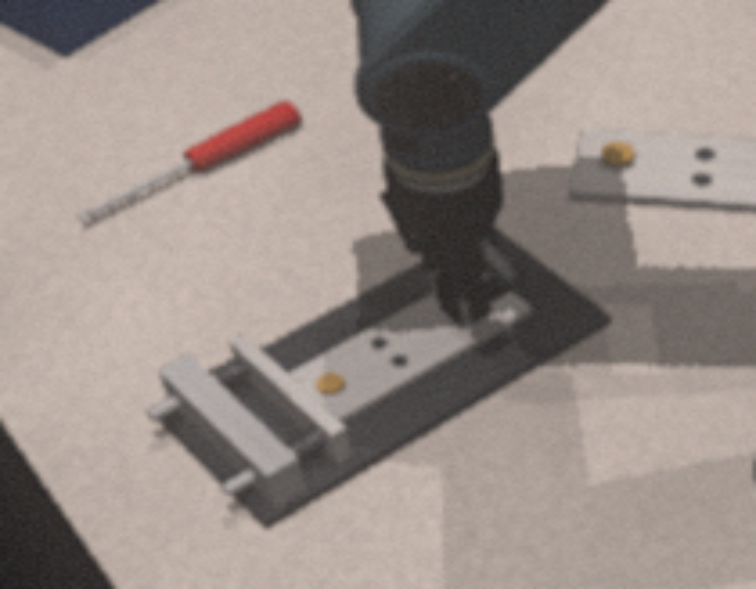

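```bash
python3 -c "
from station import arm
print(arm.job_done())"
```

```text
the job is handed in; nothing more can be done
None
```

The job is handed in at about 31 s on the robot's clock. The arm is still gripping the plate and pushing it against the fence.

**Press:** I swung the lever down until the force rose to about 35 N against its stop, then let it up. The handle came back to its starting position. The nut flange then stood 3.9 mm above the plate, which matches its 4 mm thickness, so the nut is fully home.

**Plate:** I drew it out 110 mm, carried it over and laid it flat on the fixture. It is within about 0.2° of level, its yaw is within about 0.5° of the fixture's, and it sits within about 1.5 mm of the fence's middle.

**Push:** The cameras put the fence 12.4 mm back (scene) and 11.2 mm back (top). That mean of about 11.8 mm corresponds to roughly 11.8 N from the fence spring.

**Readings that disagreed:**
- The wrist sensor reads 15.8 N along the push. I put the extra down to the plate rubbing on the bed, which I measured at about 4 N while sliding before contact, under a similar downward load.
- About 4 N of sideways force remains at the wrist.
- My position estimate from the post gives about 14 mm of fence travel, a couple of millimetres more than the cameras, because my fixture origin is only that accurate.

I did not touch the screwdriver, tape roll or jar. The last picture shows the screwdriver lying where it was, but I made no final check of the tape roll and jar.

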